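# Spin the bench turntable and brake it with the peg in the gate

## Robot

A 6-joint arm with a two-finger parallel gripper is mounted at the origin on a cart in front of the work surface, level with it; the furniture and walls round the work are solid. World frame = base frame: x ahead of the robot, y to its left, z up, the work surface at z = 0. Lengths are in mm, angles in rad, forces in N, time in s.
With the tool pointing down it reaches from about 300 to 775 mm from the base axis. Payload 14.6 kg.
Tool frame: the origin (TCP) lies at the very end of the fingers, on their centre line; the grasp point (between the pads) lies 19 mm behind it; z points along the fingers, y is the line along which they close (so a half turn about z gives the same grasp; the last joint's range is limited). The gripper opens to 94 mm and grips with 3 to 60 N. Pads are 16 mm wide; open, the fingers measure 119 mm over their backs; the gripper's body (75 mm by 177 mm) begins 78 mm behind the grasp point.
Start: joints at [1.222, 0.3, 1.521, -0, 1.321, -0.067], TCP at [152.944, 528.297, 205.446] pointing down, gripper open.
Joint ranges: [-3.03, 3.03], [-0.79, 2.21], [0.23, 2.52], [-1.04, 4.18], [0, 3.07], [-2.55, 2.55]. Speed limits (rad/s): [2.22, 2.22, 2.57, 3.14, 3.14, 3.14].

## Interface

Orientations are given as [roll, pitch, yaw] about the fixed x, y, z axes, in that order (R = Rz(yaw) Ry(pitch) Rx(roll)).
In Python, from cell import manip, eyes, ticket gives the robot as it stands. The module is installed in compiled form; this text tells all that it offers.
- The arm moves only by the tool arm_command, never from a script. Its argument "plan" is a list of rows, each a list of 5 numbers: the opening, from -1 (shut) to 1 (fully open), then the shift along the tool's x, y, z in m, then the turn about the tool's z in rad. In form: [[jaw, dx, dy, dz, roll], ...]. A call has 1 to 20 rows; each row shifts and turns the commanded pose from where the row before left it, along the tool's axes as they then stand; what a row does not reach is not made up. A row lasts 1/8 s, in which the tool goes at most 62.5 mm and 10.7 degrees, less where a joint would pass 70% of its speed; a pose out of reach is approached as far as the arm can. A call is refused whole if a number of a shift passes 0.0625 or a number of a turn 0.188, either way. A call with a gripper value outside its range is refused whole. The fingers move at their own pace and stop on an object; "newtons" is the grip in N (left out, the last holds). Time passes only in rows, so rows that do not move let the fingers close. It gives the time, the measured TCP pose, the force, the opening and the grip force at its end, in the units of the state.
- manip.read_state(): the state, without advancing time (a new reading comes with each control period).
- eyes.camera(name): name is "scene" or "side" or "wrist"; returns a dict with "img" (480x640x3 uint8, blue, green, red), "z_map" (480x640 float32, mm along the optical axis (not along the pixel's ray), 0 where there is no reading), "fx", "fy", "cx", "cy" (pixels), "eye" and "orientation" of the camera in the world. Camera axes: x right, y down, z forward; pixel columns grow to the right and rows downward; lengths in mm; the calibration is good to about 2 mm. A picture is of the moment at which its call begins.
- ticket.sign_off(): hands the job in; it is judged then, once.
The state is a dict: "clock": time; "joints": joint angles; "qd": joint speeds; "effort": joint torques, N m; "eef_pos": TCP position; "eef_rot": TCP orientation; "wrist_force": force on the tool from outside, world axes, zero at the start; "moment": the same for the moment, N m; "finger_gap": finger opening in mm; "finger_force": force on a finger pad.
Only numpy, scipy, OpenCV 4.12 (cv2) and the standard library are available. Lean on these libraries where they do the work, as an engineer would, in place of code of your own. Each camera call takes 0.05 s, during which the arm holds its last target. There are 200 camera calls.

## Task

Check that the bench turntable's bearing runs free and then park it: flick the wheel by its upright peg so that it spins on its own, let it run untouched until the peg has gone past the gate (the two posts beside the wheel) at least once, then brake the running wheel with a fingertip so that it stops with the peg in the gate, and take the finger away. Do not steer the wheel home by hand: near the gate, keep off the wheel until the peg is between the posts. Only touch with the fingers: pinch or lift nothing, do not shift the turntable, and leave the bottle, vial and bowl alone.

Things in the scene. Friction and masses are not known exactly. Their poses are not given: they have to be found in the camera images.
- turntable: heavy bench turntable (foot 2.5 kg, wheel 1 kg) loose on the table. Round grey foot, 150 mm across; origin under its centre, on the wheel's upright axis; +z up, +x from the axis to the gate's middle. Gate: two upright steel posts with 11 mm balls on top, 70 mm high, at x = 95, y = +34 and -34 mm, 20 degrees either side as seen from the axis. Nothing of it lies over 107 mm from the axis.
- wheel: its flat metal wheel, 160 mm across, 12 mm thick, top face 50 mm above the table (hub, radius 15 mm, 6 mm higher). Origin on the axis at its underside; +x from axis to peg, +z up. Turns endlessly either way on an easy bearing, slowed 0.1 to 0.3 rad/s each second (from 3 rad/s it coasts some 15 s); a fingertip pressed on its rigid top with a few newtons stops it almost at once: come down slowly, at 0.06 m/s or so.
- peg_top (a point): centre of the top of the dark upright peg on the wheel, 45 mm from the axis; peg 14 mm in diameter (18 mm at its foot collar), 25 mm above the wheel's top, so 75 mm above the table. At the start it stands 114 degrees or more from the gate. Outside it the wheel's flat rim (54 to 77 mm from the axis) is bare.
- gate_mark (a point): point on the turntable 45 mm from the axis towards the gate's middle, 50 mm above the table (level with the wheel's top): the peg stands over it when exactly in the gate. The peg is in the gate within 20 degrees (15.6 mm) either side. From 24 to 47 degrees either side the wheel must not be touched.
- glue_bottle: bystander: small white glue bottle with a spout, 34 mm in diameter, 86 mm high; origin under its centre
- vial: bystander: glass vial with a cork, 19 mm in diameter, 48 mm high; origin under its centre
- wood_bowl: bystander: turned brown wooden bowl, 91 mm in diameter, 40 mm high; origin under its centre

How it is judged:
By the outcome, as a careful person would: the job done as asked, in the order asked, and still so for the second after the job is handed in, with the robot touching nothing.
It also fails if it takes over 64 s, if anything falls off the work surface, if the arm or the gripper's body presses on something with over 40 N, if the wrist force passes 120 N, or if a joint passes its speed limit or range.

## Working session

There is one attempt and no reset: what is moved stays moved. The work goes in short steps, Python scripts to look and compute and a tool call to move; the robot and the scene stay as the last step left them, time stands still between calls to the robot, and variables do not carry over. Pictures are saved under pics/ and viewed, at most 10 in all, crops included, and the job is handed in when it is done.

Besides the shell and the picture viewer there is one more tool, called in YAML: its name, and indented under it one key for each argument. arm_command: Moves the arm, as the interface text tells. Its arguments: {"type":"object","properties":{"plan":{"type":"array"},"newtons":{"type":"number"}},"required":["plan"]}

```bash
mkdir -p pics; cat > h.py <<'E'
import numpy as np, cv2
from scipy.spatial.transform import Rotation as R
from cell import manip, eyes, ticket
def Rm(o):
    o=np.array(o)
    return o if o.shape==(3,3) else R.from_euler('xyz',o).as_matrix()
def cloud(c):
    z=c['z_map']; v,u=np.mgrid[:480,:640]
    P=np.stack([(u-c['cx'])*z/c['fx'],(v-c['cy'])*z/c['fy'],z],-1)
    return P@Rm(c['orientation']).T+np.array(c['eye'])
def pix_at_height(c,u,v,h):
    d=Rm(c['orientation'])@np.array([(u-c['cx'])/c['fx'],(v-c['cy'])/c['fy'],1])
    e=np.array(c['eye']); return e+d*(h-e[2])/d[2]
E
python3 - <<'E'
from h import *
s=manip.read_state(); print(s)
for n in['scene','side']:
    c=eyes.camera(n); cv2.imwrite(f'pics/{n}0.png',c['img']); print(n,c['eye'],c['orientation'],c['fx'])
    np.save(f'{n}0.npy',cloud(c))
E
```

```text
{'clock': 0.0, 'joints': array([ 1.22238633e+00,  3.00469600e-01,  1.52159652e+00, -2.22148324e-06,
        1.32066517e+00, -6.65742903e-02]), 'qd': array([ 7.53481951e-04,  3.20568742e-05,  1.11179529e-03,  2.50729843e-04,
       -2.10451796e-04, -1.26448301e-03]), 'effort': array([-7.05341081e-04, -5.31821716e+01, -3.52705014e+01,  7.07658450e-02,
        2.47379526e-02, -7.44307886e-05]), 'eef_pos': array([152.86640545, 528.05835415, 204.88061216]), 'eef_rot': array([-3.14045639e+00, -7.36013333e-05,  2.85975746e+00]), 'wrist_force': array([-0.45726896,  0.00799488,  0.02664826]), 'moment': array([ 0.00820452, -0.01327003,  0.01197495]), 'finger_force': 0.0, 'finger_gap': 94.0627796536893}
scene [  92.94419789 -533.25485481  683.74712188] [-2.29987021e+00 -1.14859087e-03 -5.85529992e-01] 608.8880478166994
side [ 501.33942809 -820.79808006  471.59864211] [-1.98990711 -0.01012704  0.03024105] 526.3420778045688
```

View pics/scene0.png

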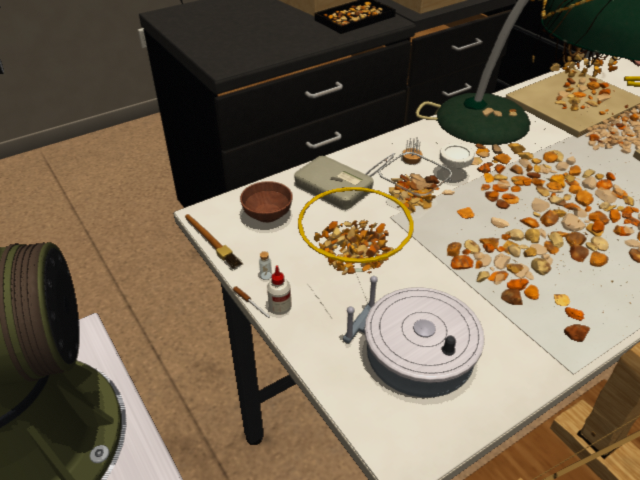

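View pics/side0.png

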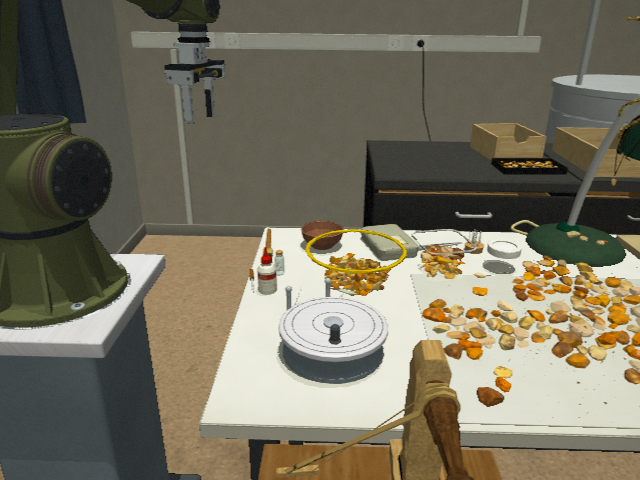

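The scene view shows the wheel hub at about (424,326), the peg top at (450,340) and the post balls at (373,281) and (350,311). The bottle, vial and bowl are well behind, and the yellow ring is flat on the table.

```bash
python3 - <<'E'
from h import *
c=eyes.camera('scene'); P=cloud(c)
# wheel top: fit circle to points at z~50
m=(abs(P[...,2]-50)<4)&(P[...,0]>250)&(P[...,0]<650)&(abs(P[...,1]+200)<250)
n,l,st,_=cv2.connectedComponentsWithStats(m.astype(np.uint8)); k=1+np.argmax(st[1:,4])
Q=P[l==k]; print(len(Q),Q.mean(0)); (cx,cy),r=cv2.minEnclosingCircle(Q[:,:2].astype(np.float32)); print('wheel',cx,cy,r)
for nm,u,v,h in[('hub',424,326,56),('peg',450,340,75),('p1',373,280,68),('p2',350,311,68),('bot',278,270,86),('vial',264,254,48)]:
    p=pix_at_height(c,u,v,h); print(nm,p.round(1),'depth',P[v,u].round(1),'rel',np.hypot(p[0]-cx,p[1]-cy).round(1),np.degrees(np.arctan2(p[1]-cy,p[0]-cx)).round(1))
# peg points
m=(P[...,2]>62)&(np.hypot(P[...,0]-cx,P[...,1]-cy)<115)
n,l,st,ce=cv2.connectedComponentsWithStats(m.astype(np.uint8))
for i in range(1,n): 
    q=P[l==i]; print(st[i],q.mean(0).round(1),q.max(0).round(1),q.min(0).round(1))
cv2.imwrite('pics/crop.png',cv2.resize(c['img'][260:400,330:500],None,fx=4,fy=4,interpolation=2))
E
```

```text
8239 [ 497.08749861 -170.51998113   49.94913616]
wheel 501.1423645019531 -166.3167724609375 80.30200958251953
hub [ 500.8 -165.9   56. ] depth [ 499.9 -166.7   57.3] rel 0.6 133.5
peg [ 500.8 -212.9   75. ] depth [ 500.6 -213.1   75.4] rel 46.6 -90.4
p1 [488.2 -68.5  68. ] depth [488.2 -68.4  68. ] rel 98.7 97.5
p2 [427.2 -98.   68. ] depth [427.2 -98.   68. ] rel 100.7 137.3
bot [377.7   6.9  86. ] depth [382.2  15.3  76.6] rel 212.7 125.5
vial [395.6  83.1  48. ] depth [395.6  83.1  48. ] rel 270.8 112.9
[370 276   8   7  44] [490.3 -67.   67.6] [495.9 -60.5  72.5] [484.6 -70.6  62.4]
[347 306   8   9  53] [429.  -96.4  67.9] [436.3 -90.2  72. ] [ 423.9 -101.4   62.8]
[445 335  11  14 123] [ 501.7 -212.5   71.1] [ 509.4 -204.6   78.3] [ 496.4 -218.4   62. ]
```

View pics/crop.png

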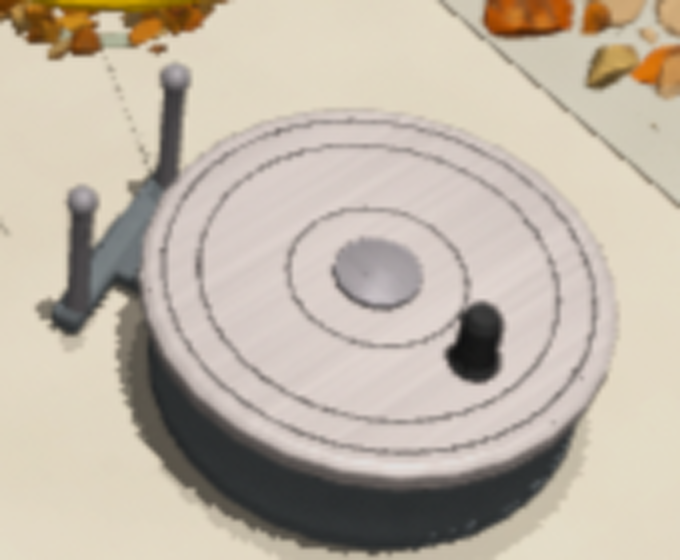

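Axis at about (501,-166.5), gate bearing about 117°, peg at -90°, radius about 46. All of these match the given sizes. I'm moving above the wheel with the gripper shut.

arm_command:
  plan:
    - [-1,-0.0318,-0.0387,0,0]
    - [-1,-0.0318,-0.0387,0,0]
    - [-1,-0.0318,-0.0387,0,0]
    - [-1,-0.0318,-0.0387,0,0]
    - [-1,-0.0318,-0.0387,0,0]
    - [-1,-0.0318,-0.0387,0,0]
    - [-1,-0.0318,-0.0387,0,0]
    - [-1,-0.0318,-0.0387,0,0]
    - [-1,-0.0318,-0.0387,0,0]
    - [-1,-0.0318,-0.0387,0,0]
    - [-1,-0.0318,-0.0387,0,0]
    - [-1,-0.0318,-0.0387,0,0]
    - [-1,-0.0318,-0.0387,0,0]
    - [-1,-0.0318,-0.0387,0,0]
    - [-1,-0.0318,-0.0387,0,0]
    - [-1,-0.0318,-0.0387,0,0]
    - [-1,0,0,0,0.184]
    - [-1,0,0,0,0.184]
    - [-1,0,0,0,0.184]
    - [-1,0,0,0,0.184]

```text
clock: 2.65
eef_pos: [469.4, -207.9, 205.2]
eef_rot: [-3.141, -0.0, 2.118]
wrist_force: [0.2, -0.5, -1.4]
finger_gap: 1.1
finger_force: 0.0
```

arm_command:
  plan:
    - [-1,0,0,0,0.184]
    - [-1,0,0,0,0.184]
    - [-1,0,0,0,0.184]
    - [-1,0,0,0,0]
    - [-1,0,0,0,0]

```text
clock: 3.28
eef_pos: [469.5, -207.9, 205.4]
eef_rot: [-3.141, -0.0, 1.576]
wrist_force: [0.1, -0.7, -0.7]
finger_gap: 0.5
finger_force: 0.0
```

arm_command:
  plan:
    - [-1,0,0,0.03,0]
    - [-1,0,0,0.04,0]
    - [-1,0,0,0.04,0]
    - [-1,0,0,0.02,0]
    - [-1,0,0,0.01,0]
    - [-1,0,0,0.005,0]
    - [-1,0,0,0,0]
    - [-1,0,0,0,0]

```text
clock: 4.28
eef_pos: [469.8, -208.1, 61.1]
eef_rot: [3.141, 0.001, 1.572]
wrist_force: [0.2, 0.2, -0.5]
finger_gap: 0.5
finger_force: 0.0
```

```bash
python3 - <<'E'
from h import *
c=eyes.camera('scene'); print(manip.read_state()['eef_pos'])
cv2.imwrite('pics/crop2.png',cv2.resize(c['img'][240:400,330:500],None,fx=3.5,fy=3.5,interpolation=2))
E
```

```text
[ 469.7709331  -208.13554108   61.07601435]
```

View pics/crop2.png

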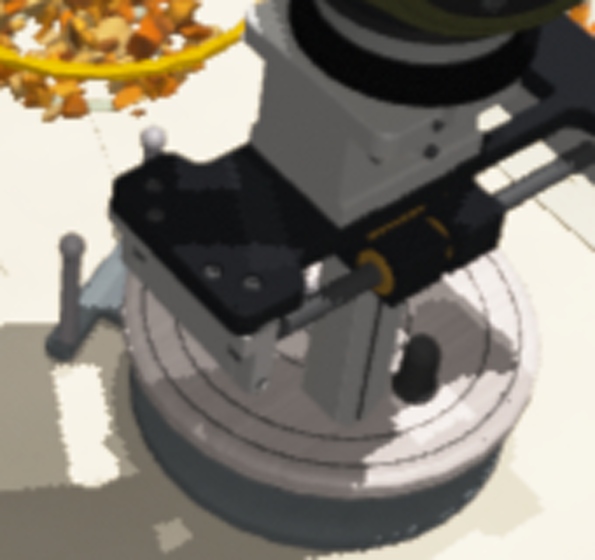

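The finger is down between the hub and the rim, just left of the peg and clear of it. Flick towards +X.

arm_command:
  plan:
    - [-1,0,0.004,0,0]
    - [-1,0,0.005,0,0]
    - [-1,0.001,0.007,0,0]
    - [-1,0.003,0.01,0,0]
    - [-1,0.004,0.013,0,0]
    - [-1,0,-0.006,-0.015,0]
    - [-1,-0.003,-0.002,-0.03,0]
    - [-1,-0.015,0,-0.03,0]
    - [-1,-0.015,0,-0.01,0]
    - [-1,0,0,0,0]

```text
clock: 5.58
eef_pos: [500.3, -233.8, 145.6]
eef_rot: [3.141, 0.0, 1.571]
wrist_force: [0.4, 1.2, -0.5]
finger_gap: 0.7
finger_force: 0.0
```

```bash
cat >> h.py <<'E'
AX=np.array([501.,-166.5]); GATE=117.1
def peg(c):
    P=cloud(c); d=P[...,:2]-AX; r=np.hypot(d[...,0],d[...,1])
    m=(P[...,2]>60)&(P[...,2]<79)&(r>33)&(r<57)&(c['img'].max(-1)<110)
    if m.sum()<15: return None,int(m.sum())
    q=np.median(P[m],0); return float(np.degrees(np.arctan2(q[1]-AX[1],q[0]-AX[0]))-GATE+180)%360-180,int(m.sum())
E
python3 - <<'E'
from h import *
for i in range(4):
  for n in['scene','side']:
    t=manip.read_state()['clock']; c=eyes.camera(n); print(n,round(t,3),peg(c))
print(manip.read_state()['eef_pos'])
E
```

```text
scene 5.575 (-68.06873766901819, 94)
side 5.625 (-67.12298208918641, 82)
scene 5.675 (-50.96547398947163, 91)
side 5.725 (-49.32664920691974, 73)
scene 5.775 (-33.08302717282669, 100)
side 5.825 (-31.758925627011934, 78)
scene 5.875 (-15.859113351363476, 105)
side 5.925 (-13.805132053596623, 81)
[ 500.45262591 -232.61084324  145.0265031 ]
```

arm_command:
  plan:
    - [-1,0,0,0,0]
    - [-1,0,0,0.015,0]
    - [-1,0,0,0.02,0]
    - [-1,0,0,0.02,0]
    - [-1,0,0,0.01,0]
    - [-1,0,0,0,0]
    - [-1,0,0,0,0]
    - [-1,0,0,0,0]
    - [-1,0,0,0,0]
    - [-1,0,0,0,0]
    - [-1,0,0,0,0]
    - [-1,0,0,0,0]
    - [-1,0,0,0,0]
    - [-1,0,0,0,0]
    - [-1,0,0,0,0]
    - [-1,0,0,0,0]
    - [-1,0,0,0,0]
    - [-1,0,0,0,0]
    - [-1,0,0,0,0]
    - [-1,0,0,0,0]

```text
clock: 8.48
eef_pos: [500.5, -233.0, 80.4]
eef_rot: [-3.142, -0.0, 1.572]
wrist_force: [-0.4, -0.9, -0.1]
finger_gap: 0.7
finger_force: 0.0
```

```bash
sed -i 's/>60)&(P/>72)\&(P/; s/m.sum()<15/m.sum()<5/' h.py
cat > look.py <<'E'
from h import *
import sys
o=open('log.txt','a')
for i in range(int(sys.argv[1])):
  for n in['scene','side']:
    t=manip.read_state()['clock']; a=peg(eyes.camera(n)); print(n,round(t,3),a)
    if a[0] is not None: o.write(f'{n} {t} {a[0]}\n')
print(manip.read_state()['eef_pos'].round(1),manip.read_state()['wrist_force'].round(1))
E
python3 look.py 4
```

```text
scene 8.475 (-7.0311757926024825, 40)
side 8.525 (-0.5470083811247832, 16)
scene 8.575 (4.780180057711505, 50)
side 8.625 (10.934811922829198, 32)
scene 8.675 (18.938659908488148, 54)
side 8.725 (24.795443739269217, 34)
scene 8.775 (29.847900650452146, 55)
side 8.825 (37.92485297669208, 35)
[ 500.5 -232.9   80.5] [ 0.   0.7 -1. ]
```

Already past the gate twice, coasting at about 2.15 rad/s and slowing 0.29 rad/s². The next pass is due at t≈12.2 s at about 1.2 rad/s. I'll wait, pre-lower to z=65 and re-measure.

arm_command:
  plan:
    - [-1,0,0,0.007,0]
    - [-1,0,0,0.008,0]
    - [-1,0,0,0,0]
    - [-1,0,0,0,0]
    - [-1,0,0,0,0]
    - [-1,0,0,0,0]
    - [-1,0,0,0,0]
    - [-1,0,0,0,0]
    - [-1,0,0,0,0]
    - [-1,0,0,0,0]
    - [-1,0,0,0,0]
    - [-1,0,0,0,0]
    - [-1,0,0,0,0]
    - [-1,0,0,0,0]
    - [-1,0,0,0,0]
    - [-1,0,0,0,0]

```text
clock: 10.88
eef_pos: [500.5, -232.9, 65.4]
eef_rot: [-3.142, -0.0, 1.572]
wrist_force: [-0.4, 1.7, 0.2]
finger_gap: 0.5
finger_force: 0.0
```

```bash
python3 look.py 3
```

```text
scene 10.875 (None, 0)
side 10.925 (-101.23459321410647, 32)
scene 10.975 (None, 0)
side 11.025 (-90.96651069376493, 28)
scene 11.075 (None, 0)
side 11.125 (-81.82497714232578, 32)
[ 500.5 -232.9   65.4] [ 0.5 -0.9  0. ]
```

arm_command:
  plan:
    - [-1,0,0,0,0]
    - [-1,0,0,0,0]
    - [-1,0,0,0,0]
    - [-1,0,0,0,0]
    - [-1,0,0,0.004,0]
    - [-1,0,0,0.0075,0]
    - [-1,0,0,0.0045,0]
    - [-1,0,0,0.001,0]
    - [-1,0,0,0.001,0]

```text
clock: 12.3
eef_pos: [502.4, -233.1, 50.0]
eef_rot: [3.137, 0.001, 1.572]
wrist_force: [-1.7, 8.8, 32.1]
finger_gap: 0.8
finger_force: 16.1
```

```bash
python3 look.py 2
```

```text
scene 12.3 (7.5356117810013075, 42)
side 12.35 (6.645195874497432, 17)
scene 12.4 (7.920559151780935, 40)
side 12.45 (9.161960955281984, 18)
[ 502.4 -233.2   50.1] [-1.   6.4 26.6]
```

The wheel stopped at about +8°, inside the ±20° gate. I'm lifting the finger straight up.

arm_command:
  plan:
    - [-1,0,0,-0.002,0]
    - [-1,0,0,-0.005,0]
    - [-1,0,0,-0.015,0]
    - [-1,0,0,-0.04,0]
    - [-1,0,0,-0.05,0]
    - [-1,0,0,-0.03,0]
    - [-1,0,0,0,0]
    - [-1,0,0,0,0]
    - [-1,0,0,0,0]
    - [-1,0,0,0,0]

```text
clock: 13.75
eef_pos: [500.3, -232.8, 188.7]
eef_rot: [-3.14, -0.001, 1.572]
wrist_force: [0.4, 0.1, -0.1]
finger_gap: 0.4
finger_force: 0.0
```

```bash
python3 look.py 3; python3 -c "
from h import *
c=eyes.camera('scene');cv2.imwrite('pics/end.png',cv2.resize(c['img'][220:400,330:500],None,fx=3,fy=3))"
```

```text
scene 13.75 (0.5160326684465133, 49)
side 13.8 (-0.6078116913249687, 34)
scene 13.85 (1.300404710215588, 49)
side 13.9 (-0.6735717790902527, 36)
scene 13.95 (0.7644404931444342, 43)
side 14.0 (-1.2363038574213476, 35)
[ 500.5 -232.9  189.4] [0.5 0.3 0.5]
```

View pics/end.png

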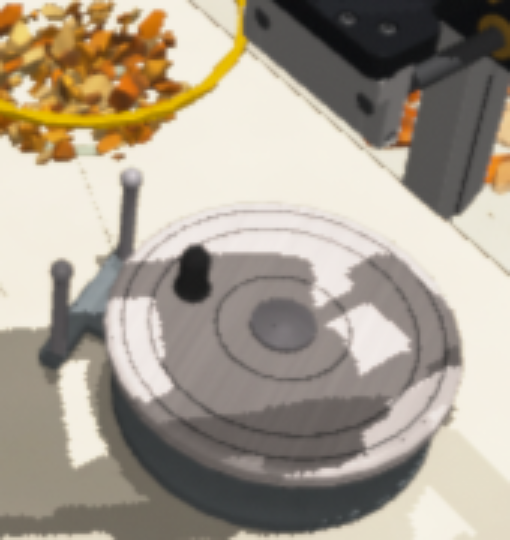

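The peg stands between the posts, with the finger well clear above. One short wait to confirm it is at rest.

arm_command:
  plan:
    - [-1,0,0,0,0]
    - [-1,0,0,0,0]
    - [-1,0,0,0,0]
    - [-1,0,0,0,0]
    - [-1,0,0,0,0]
    - [-1,0,0,0,0]
    - [-1,0,0,0,0]
    - [-1,0,0,0,0]

```text
clock: 15.1
eef_pos: [500.5, -232.9, 189.5]
eef_rot: [3.142, 0.0, 1.572]
wrist_force: [0.3, -0.6, 0.3]
finger_gap: 0.4
finger_force: 0.0
```

```bash
python3 look.py 2; python3 -c "
from h import *
print(ticket.sign_off())"
```

```text
scene 15.1 (0.6207534384038524, 46)
side 15.15 (-1.102910317316912, 38)
scene 15.2 (0.9113211153813836, 48)
side 15.25 (-0.93418883349824, 34)
[ 500.5 -232.9  189.4] [ 0.2  0.2 -0. ]
the job is handed in; nothing more can be done
None
```

The wheel spun freely past the gate twice and was braked on the third pass; it rested about 8° past centre under the finger, moved back to within about 1° of centre as the finger lifted, and I handed it in at about 15 s with the finger clear.

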